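Hang the soft-faced mallet in its notched ring holder

TASK

Take the mallet out of the grey pot and hang it back in the ring holder: lower it handle-first through the blue ring, and with light pressure turn the head until it drops into the two notches of the yellow rim and rests flat on the ring, fully home. Be gentle with the holder, then let go of the mallet, move clear, and leave the other things on the bench where they are.

Things in the scene. Friction and masses are not known exactly. Their poses are not given: they have to be found in the camera images.
- mallet_head (a point): Centre of the mallet's head, half-way up. Black block with orange ends: 96 mm long (its x), 32 mm wide (its y; grip across these flat sides), 56 mm tall (z, up); half a turn looks the same. Its flat underside is 28 mm below this point. Grip at this height or a few mm higher: fingertips then stay clear of pot and ring.
- mallet_foot (a point): Lower end of the mallet's wooden handle, on its axis, 148 mm below the head's centre. The handle is round, 24 mm in diameter, 120 mm long from the middle of the head's underside; its last 15 mm taper to 12 mm diameter at this end.
- pot_rim (a point): Centre of the mouth of the fixed grey pot, at its rim, 140 mm above the table; outer diameter 64 mm, bore 48 mm. At the start the mallet's head lies on this rim with the handle loose inside.
- holder_seat (a point): Centre of the holder's fixed level blue ring, on its flat upper face where the head must rest, 145 mm above the table. Ring 12 mm thick, 92 mm outer diameter, plain through bore 28 mm for the handle. x, y here are the bracket's axes: the post stands 92 mm from here on the -x side; nothing stands higher than the ring's rim.
- heatsink: Bystander: loose aluminium heat sink, 40 x 40 x 28 mm; origin at the centre of its underside.
- screwdriver: Bystander: loose screwdriver lying on the table; origin under its middle, along its x.
- jar: Bystander: loose closed jar, 56 mm diameter, 70 mm tall; origin at the centre of its underside.
- tray: Bystander: loose open blue parts tray, 100 x 140 x 30 mm; origin at the centre of its underside.
- holder: Fixed ring holder: dark base plate 160 x 90 mm, aluminium post, bracket, ring. Origin on the table below the ring's centre. The head rides on the rim 8 mm too high until its length lies along the notches within about 0.08 rad: feel for them by turning in light contact. More than 45 N on the holder, its ring included, damages it.
- mallet: The mallet, about 0.3 to 0.5 kg, starts handle-down in the pot; origin at the middle of the head's underside, z up, x along the head.
- rim_top (a point): On the ring's axis, level with the top of the yellow rim: round-topped, 8 mm high, 8 mm thick, on an 84 mm circle, with two opposite 38 mm wide notches for the two ends of the head. The notch line is NOT measured: it is clamped anywhere from -0.8 to +0.8 rad about z from this frame's x axis (the bracket's). Ring and rim do not give or turn.
Things that resemble listed ones, but are neither listed nor needed, are in the scene too. Leave any pink or red look-alike of the mallet alone.

How it is judged:
By the outcome, as a careful person would: the job done as asked, in the order asked, and still so for the second after the job is handed in, with the robot touching nothing.
It also fails if it takes over 61 s, if anything falls off the work surface, if the arm or the gripper's body presses on something with over 40 N, if the wrist force passes 120 N, or if a joint passes its speed limit or range.

ROBOT

A 7-joint arm with a two-finger parallel gripper is mounted at the origin on the work surface. World frame = base frame: x ahead of the robot, y to its left, z up, the work surface at z = 0. Lengths are in m, angles in rad, forces in N, time in s.
With the tool pointing down it reaches from about 0.4 to 0.875 m from the base axis. Payload 19.3 kg.
Tool frame: the origin (TCP) lies between the finger pads; the fingertips stand arm.nose_length ahead of it and the grasp point (between the pads) lies 6 mm ahead of it (arm.nose_length is the distance from the TCP to the fingertips, in m); z points along the fingers, y is the direction in which the jaws open and shut (so a half turn about z gives the same grasp; the last joint's range is limited). The gripper opens to 85 mm and grips with 20 to 120 N. Pads are 22 mm wide; open, the fingers measure 114 mm over their backs; the gripper's body (76 mm by 85 mm) begins 54 mm behind the grasp point. The pads swing forward as they close: fully open they stand 13 mm farther back than shut.
Start: joints at [-1.182, 0.521, -0.036, 1.599, 0.021, 1.021, -0.113], TCP at [0.277, 0.56, 0.256] pointing down, gripper open.
Joint ranges: [-2.91, 2.91], [-0.3, 2.13], [-1.5, 1.42], [0.17, 2.43], [-1.26, 4.41], [0.16, 1.93], [-2.52, 2.52]. Speed limits (rad/s): [1.89, 1.89, 2.39, 2.39, 3.01, 3.01, 3.01].

INTERFACE

Orientations are given as a rotation vector (axis times angle).
In Python, from workcell import telemetry, read_camera, arm gives the robot as it stands.
- The arm moves only by the tool step_arm, never from a script. Its argument "commands" is a list of rows, each a list of 6 numbers: the shift along the tool's x, y, z in cm, then the turn, a rotation vector about the tool's x, y, z in units of 8 degrees (1.0 is 8 degrees). In form: [[dx, dy, dz, ax, ay, az], ...]. A call has 1 to 12 rows; each row shifts and turns the commanded pose from where the row before left it, along the tool's axes as they then stand; what a row does not reach is not made up. A row lasts 1/8 s, in which the tool goes at most 62.5 mm and 10.7 degrees, less where a joint would pass 70% of its speed; a pose out of reach is approached as far as the arm can. A call with a gripper value outside its range is refused whole. "fingers" is the finger opening in cm, from 0 to 8.54, set as the call begins (left out, the last holds). The fingers move at their own pace and stop on an object; "grip_force" is the grip in N (left out, the last holds). Time passes only in rows, so rows that do not move let the fingers close. It gives the time, the measured TCP pose, the force and the opening at its end, in the units of the state.
- telemetry.read_state(): the state, without advancing time (a new reading comes with each control period).
- read_camera(name): name is "side" or "top"; returns a dict with "img" (384x512x3 uint8, red, green, blue), "fx", "fy", "cx", "cy" (pixels), "T" (4x4, takes a point from camera to world coordinates). Camera axes: x right, y up, looking along -z (the intrinsics and any distortion apply to the point x, -y, -z); pixel columns grow to the right and rows downward; lengths in m; the calibration is good to about 2 mm. A picture is of the moment at which its call begins. There is no depth.
- arm.job_done(): hands the job in, once; it reports no verdict.
The state is a dict: "time": time; "joints": joint angles; "dq": joint speeds; "tau": joint torques, N m; "eef_pos": TCP position; "ee_rot": TCP orientation; "wrist_force": force on the tool from outside, world axes, zero at the start; "moment": the same for the moment, N m; "grip_width": finger opening in m.
Only numpy, scipy, OpenCV 4.12 (cv2) and the standard library are available. Lean on these libraries where they do the work, as an engineer would, in place of code of your own. Each camera call takes 0.05 s, during which the arm holds its last target.

## Working session

There is one attempt and no reset: what is moved stays moved. The work goes in short steps, Python scripts to look and compute and a tool call to move; the robot and the scene stay as the last step left them, time stands still between calls to the robot, and variables do not carry over. Pictures are saved under pics/ and viewed, and the job is handed in when it is done.

Besides the shell and the picture viewer there is one more tool, called after "Request:" in YAML: its name, and indented under it one key for each argument. step_arm: Moves the arm, as the interface text tells. Its arguments: {"type":"object","properties":{"commands":{"type":"array"},"fingers":{"type":"number"},"grip_force":{"type":"number"}},"required":["commands"]}

```bash
mkdir -p pics; ls
python3 - <<'E'
from workcell import telemetry, read_camera, arm
import cv2
s=telemetry.read_state()
for k in s: print(k,s[k])
print(arm.nose_length)
for n in("side","top"):
    c=read_camera(n); cv2.imwrite(f"pics/{n}0.png",c["img"][:,:,::-1])
    print({k:v for k,v in c.items() if k!="img"})
E
```

```text
pics
time 0.0
joints [-1.18220114  0.5220141  -0.03629934  1.59996557  0.02120664  1.02109384
 -0.11278737]
dq [ 2.83074321e-04 -6.77821730e-06 -3.91731666e-04 -6.87845689e-04
 -1.44663285e-03  8.05593816e-04  7.68827437e-04]
tau [ 3.75845821e-04 -9.27090311e+01  1.97962359e+00 -3.69955981e+01
  1.78030785e-02  7.59656075e-03 -2.30072772e-05]
eef_pos [0.27671093 0.56008638 0.25574118]
ee_rot [-7.14363555e-01 -3.05913673e+00  1.70409835e-03]
wrist_force [-0.34131636  0.62206595 -0.16232402]
moment [ 0.00794278 -0.01015323  0.02714962]
grip_width 0.08518465186569005
0.025
{'fx': 360.2778971137289, 'fy': 360.2778971137289, 'cx': 256.59575568945706, 'cy': 184.14281962274347, 'T': array([[ 0.84944359,  0.41369404, -0.32757111,  0.29913671],
       [-0.52767133,  0.66250263, -0.53165142, -0.5652148 ],
       [-0.0029243 ,  0.62445777,  0.7810531 ,  0.8297225 ],
       [ 0.        ,  0.        ,  0.        ,  1.        ]])}
{'fx': 434.68135353317376, 'fy': 434.68135353317376, 'cx': 257.7310965706685, 'cy': 199.28611685355082, 'T': array([[ 1.76049232e-02,  9.90760886e-01, -1.34472801e-01,
         4.03165721e-01],
       [-9.99842227e-01,  1.77628821e-02, -2.51115218e-05,
        -7.66386358e-02],
       [ 2.36374501e-03,  1.34452027e-01,  9.90917285e-01,
         1.35441349e+00],
       [ 0.00000000e+00,  0.00000000e+00,  0.00000000e+00,
         1.00000000e+00]])}
```

View pics/side0.png

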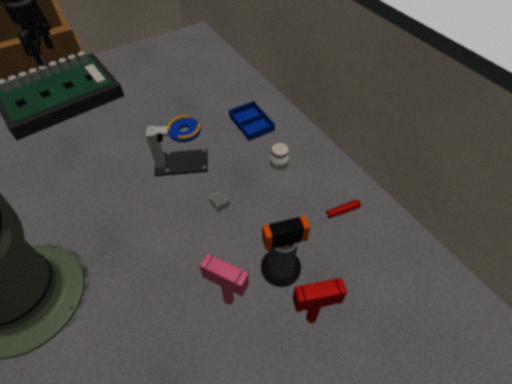

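View pics/top0.png

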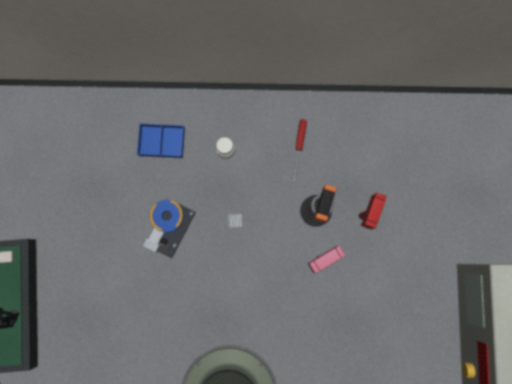

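```bash
cat > h.py <<'E'
import numpy as np, cv2
from workcell import telemetry, read_camera, arm
def ray(c,u,v):
    d=np.array([(u-c["cx"])/c["fx"],-(v-c["cy"])/c["fy"],-1.0]); T=np.array(c["T"])
    return T[:3,3],T[:3,:3]@d
def plane(c,u,v,z):
    o,d=ray(c,u,v); return o+d*(z-o[2])/d[2]
def proj(c,p):
    T=np.array(c["T"]); q=T[:3,:3].T@(np.asarray(p)-T[:3,3]); return c["cx"]+c["fx"]*q[0]/-q[2], c["cy"]-c["fy"]*q[1]/-q[2]
def tri(c1,p1,c2,p2):
    o1,d1=ray(c1,*p1);o2,d2=ray(c2,*p2)
    t=np.linalg.lstsq(np.c_[d1,-d2],o2-o1,rcond=None)[0]
    a=o1+d1*t[0];b=o2+d2*t[1]; return (a+b)/2,np.linalg.norm(a-b)
def crop(c,u0,v0,u1,v1,f,fn):
    cv2.imwrite(fn,cv2.resize(c["img"][v0:v1,u0:u1,::-1],None,fx=f,fy=f,interpolation=cv2.INTER_CUBIC))
def blobs(c,lo,hi,amin=4):
    h=cv2.cvtColor(c["img"],cv2.COLOR_RGB2HSV); m=cv2.inRange(h,np.array(lo),np.array(hi))
    n,l,s,ce=cv2.connectedComponentsWithStats(m)
    return m,[(s[i].tolist(),ce[i].round(2).tolist()) for i in range(1,n) if s[i][4]>=amin]
E
python3 - <<'E'
from h import *
t=read_camera("top");s=read_camera("side")
a=np.hstack([cv2.resize(x,(400,400),interpolation=cv2.INTER_CUBIC) for x in (t["img"][190:240,141:191],t["img"][175:225,296:346])])
cv2.imwrite("pics/t1.png",a[:,:,::-1])
a=np.hstack([cv2.resize(x,(400,400),interpolation=cv2.INTER_CUBIC) for x in (s["img"][100:160,150:210],s["img"][205:285,245:325])])
cv2.imwrite("pics/s1.png",a[:,:,::-1])
for n,c in(("t",t),("s",s)):
    print(n,"orange",blobs(c,(3,150,120),(13,255,255))[1])
    print(n,"blue",blobs(c,(105,150,60),(125,255,255))[1])
    print(n,"yellow",blobs(c,(14,120,100),(30,255,255))[1])
E
```

```text
t orange [([325, 186, 10, 6, 38], [329.68, 188.34]), ([316, 213, 12, 8, 64], [321.39, 216.58])]
t blue [([139, 126, 44, 30, 1200], [160.74, 140.57]), ([154, 201, 24, 31, 420], [165.75, 215.66])]
t yellow [([174, 202, 8, 24, 30], [179.07, 212.83]), ([150, 211, 6, 16, 19], [151.63, 218.53]), ([465, 363, 11, 15, 123], [470.25, 370.04])]
s orange [([300, 216, 10, 13, 73], [304.75, 221.58]), ([263, 225, 9, 13, 78], [266.92, 230.77])]
s blue [([249, 102, 5, 2, 5], [251.0, 102.4]), ([241, 105, 4, 2, 4], [242.5, 105.5]), ([256, 105, 9, 9, 12], [260.58, 109.92]), ([229, 107, 45, 28, 590], [250.58, 120.41]), ([233, 108, 4, 2, 4], [234.5, 108.5]), ([265, 115, 5, 5, 5], [267.0, 117.0]), ([169, 118, 28, 22, 341], [181.97, 127.11]), ([189, 133, 10, 7, 13], [193.69, 136.38]), ([185, 139, 3, 2, 5], [185.8, 139.4])]
s yellow [([51, 0, 20, 34, 215], [60.31, 20.12]), ([75, 34, 4, 8, 10], [76.4, 37.3]), ([0, 39, 19, 9, 82], [8.95, 42.61]), ([167, 115, 22, 15, 69], [175.61, 119.86]), ([179, 124, 21, 14, 57], [191.14, 132.47])]
```

View pics/t1.png

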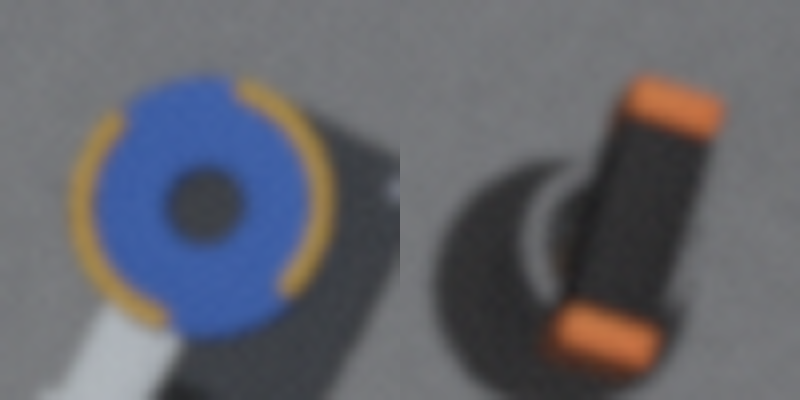

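View pics/s1.png

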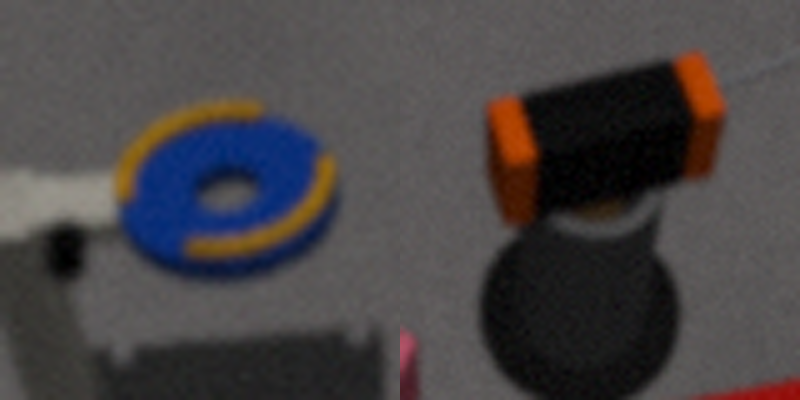

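Run:
```python
from h import *
t=read_camera("top");s=read_camera("side")
crop(t,305,178,345,228,12,"pics/t2.png")
crop(s,255,208,317,260,12,"pics/s2.png")
print(proj(t,(0.403,-0.077,0)))
# ring: bore & outer
for n,c,(u0,v0,u1,v1) in (("t",t,(141,190,191,240)),("s",s,(150,100,210,160))):
    h=cv2.cvtColor(c["img"][v0:v1,u0:u1],cv2.COLOR_RGB2HSV).astype(int)
    b=((h[...,0]>100)&(h[...,0]<128)&(h[...,1]>110)).astype(np.uint8)
    cs,hi=cv2.findContours(b,cv2.RETR_CCOMP,cv2.CHAIN_APPROX_NONE)
    for k,x in enumerate(cs):
        if len(x)>14:
            e=cv2.fitEllipse(x); u,v=e[0][0]+u0,e[0][1]+v0
            print(n,len(x),hi[0][k],(round(u,2),round(v,2)),np.round(e[1],2),plane(c,u,v,.145).round(4))
```

```text
(np.float64(256.8102623508479), np.float64(258.3218371119643))
t 81 [-1 -1  1 -1] (165.98, 215.68) [23.41 31.25] [0.5165 0.1787 0.145 ]
t 27 [-1 -1 -1  0] (166.39, 215.39) [9.27 9.85] [0.5173 0.1776 0.145 ]
s 118 [-1 -1  1 -1] (183.91, 129.13) [21.54 30.03] [0.5184 0.1736 0.145 ]
s 21 [-1 -1 -1  0] (183.64, 128.82) [5.84 9.2 ] [0.5183 0.1752 0.145 ]
```

View pics/t2.png

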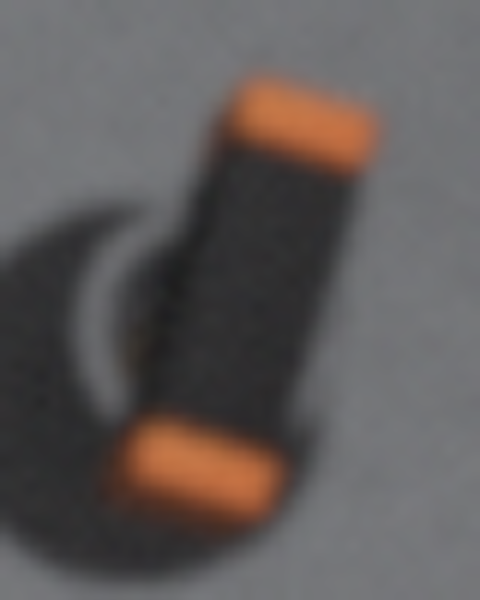

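View pics/s2.png

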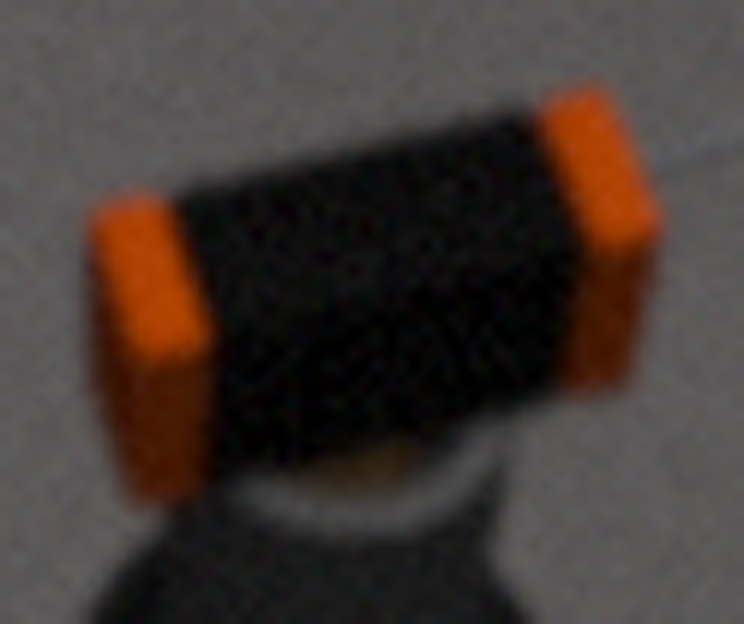

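Run:
```python
from h import *
t=read_camera("top");s=read_camera("side")
f=lambda c,p,o:plane(c,(p[0]+.5)/12-.5+o[0],(p[1]+.5)/12-.5+o[1],.196)
for n,c,o,P in(("t",t,(305,178),[(240,75),(385,108),(268,518),(125,478)]),("s",s,(255,208),[(605,86),(660,228),(137,360),(93,205)])):
    X=np.array([f(c,p,o) for p in P]);print(n,X.round(4).tolist())
    m=X.mean(0); d=(X[0]+X[1]-X[2]-X[3])/2; w=(X[0]+X[3]-X[1]-X[2])/2
    print(m.round(4),np.linalg.norm(d),np.arctan2(d[1],d[0]),np.linalg.norm(w),np.arctan2(w[1],w[0]))
R=tri(t,(166.39,215.39),s,(183.64,128.82));print(R)
# yellow angles in top
for n,c,(u0,v0,u1,v1) in (("t",t,(141,190,191,240)),("s",s,(150,100,210,160))):
    sc=6
    im=cv2.resize(c["img"][v0:v1,u0:u1],None,fx=sc,fy=sc,interpolation=cv2.INTER_CUBIC)
    C=np.array([.5178,.1762])
    row=[]
    for k in range(0,360,5):
        a=np.radians(k); p=np.array([*(C+.042*np.array([np.cos(a),np.sin(a)])),.152])
        u,v=proj(c,p); q=cv2.getRectSubPix(c["img"],(1,1),(u,v))[0,0].astype(int); row.append((k,q[0]-q[2]))
    print(n,row)
```

```text
t [[0.6059, -0.2565, 0.196], [0.5989, -0.2891, 0.196], [0.5059, -0.2624, 0.196], [0.5143, -0.2305, 0.196]]
[ 0.5562 -0.2596  0.196 ] 0.09597476560393696 -0.27766408386641456 0.03313576366478845 1.337519518474965
s [[0.6079, -0.2579, 0.196], [0.5984, -0.2864, 0.196], [0.5083, -0.2608, 0.196], [0.5184, -0.2311, 0.196]]
[ 0.5582 -0.259   0.196 ] 0.09355200467339941 -0.28454441350669085 0.030699135733376435 1.245976288141141
(array([0.51830076, 0.17793217, 0.14260323]), np.float64(0.0015033848988488894))
t [(0, np.int64(-81)), (5, np.int64(-80)), (10, np.int64(-81)), (15, np.int64(-80)), (20, np.int64(-79)), (25, np.int64(-80)), (30, np.int64(-83)), (35, np.int64(-80)), (40, np.int64(-67)), (45, np.int64(-16)), (50, np.int64(41)), (55, np.int64(60)), (60, np.int64(59)), (65, np.int64(61)), (70, np.int64(55)), (75, np.int64(58)), (80, np.int64(56)), (85, np.int64(59)), (90, np.int64(59)), (95, np.int64(58)), (100, np.int64(60)), (105, np.int64(60)), (110, np.int64(64)), (115, np.int64(60)), (120, np.int64(61)), (125, np.int64(59)), (130, np.int64(64)), (135, np.int64(65)), (140, np.int64(
[... 1757 characters left out ...]
t64(-99)), (200, np.int64(-104)), (205, np.int64(-103)), (210, np.int64(-104)), (215, np.int64(-100)), (220, np.int64(-73)), (225, np.int64(-1)), (230, np.int64(50)), (235, np.int64(64)), (240, np.int64(65)), (245, np.int64(70)), (250, np.int64(74)), (255, np.int64(81)), (260, np.int64(78)), (265, np.int64(78)), (270, np.int64(76)), (275, np.int64(75)), (280, np.int64(74)), (285, np.int64(87)), (290, np.int64(87)), (295, np.int64(90)), (300, np.int64(95)), (305, np.int64(102)), (310, np.int64(111)), (315, np.int64(105)), (320, np.int64(105)), (325, np.int64(113)), (330, np.int64(111)), (335, np.int64(111)), (340, np.int64(103)), (345, np.int64(74)), (350, np.int64(13)), (355, np.int64(-44))]
```

```bash
cat >> h.py <<'E'
from scipy.spatial.transform import Rotation as Ro
def st():
    s=telemetry.read_state(); R=Ro.from_rotvec(s["ee_rot"]); M=R.as_matrix()
    print("t",s["time"],"p",s["eef_pos"].round(4),"yang",np.degrees(np.arctan2(M[1,1],M[0,1])).round(2),"tilt",np.degrees(np.arccos(-M[2,2])).round(2),"F",s["wrist_force"].round(2),"M",s["moment"].round(3),"w",round(s["grip_width"],4),"q",s["joints"].round(2))
    return s,M
def go(target,yang=None):
    # rotation first (about tool z), then shift in the turned tool frame, also shift in present frame
    s,M=st(); d=np.asarray(target)-s["eef_pos"]
    print("shift now cm",(M.T@d*100).round(2))
    if yang is not None:
        a=np.radians(yang); y=np.array([np.cos(a),np.sin(a),0]);z=np.array([0,0,-1.]);N=np.c_[np.cross(y,z),y,z]
        print("turn units",(Ro.from_matrix(M.T@N).as_rotvec()/np.radians(8)).round(3)," shift after turn cm",(N.T@d*100).round(2))
E
python3 - <<'E'
from h import *
go([.557,-.2593,.256],74)
E
```

```text
t 0.4 p [0.2768 0.5603 0.2562] yang 63.71 tilt 0.01 F [ 0.32 -0.29  0.11] M [-0.026  0.016 -0.004] w 0.0852 q [-1.18  0.52 -0.04  1.6   0.02  1.02 -0.11]
shift now cm [-6.142e+01 -6.107e+01  3.000e-02]
turn units [-1.000e-03  0.000e+00 -1.287e+00]  shift after turn cm [-4.952e+01 -7.106e+01  2.000e-02]
```

Request:
step_arm:
  commands:
    - [0,0,0,0,0,-0.64]
    - [0,0,0,0,0,-0.64]
    - [-2,-3,0,0,0,0]
    - [-2.5,-3.55,0,0,0,0]
    - [-2.5,-3.55,0,0,0,0]
    - [-2.5,-3.55,0,0,0,0]
    - [-2.5,-3.55,0,0,0,0]
    - [-2.5,-3.55,0,0,0,0]
    - [-2.5,-3.55,0,0,0,0]
    - [-2.5,-3.55,0,0,0,0]
    - [-2.5,-3.55,0,0,0,0]
    - [-2.5,-3.55,0,0,0,0]
  fingers: 8.5
  grip_force: 60

```text
time: 1.9
eef_pos: [0.416, 0.1554, 0.2565]
ee_rot: [0.438, 3.11, 0.001]
wrist_force: [0.5, 0.5, -0.6]
grip_width: 0.0852
```

Request:
step_arm:
  commands:
    - [-2.5,-3.55,0,0,0,0]
    - [-2.5,-3.55,0,0,0,0]
    - [-2.5,-3.55,0,0,0,0]
    - [-2.5,-3.55,0,0,0,0]
    - [-2.5,-3.55,0,0,0,0]
    - [-2.5,-3.55,0,0,0,0]
    - [-2.5,-3.55,0,0,0,0]
    - [-2.5,-3.55,0,0,0,0]
    - [-2.5,-3.55,0,0,0,0]
    - [0,0,0,0,0,0]
    - [0,0,0,0,0,0]

```text
time: 3.28
eef_pos: [0.5434, -0.2121, 0.2561]
ee_rot: [-0.438, -3.11, -0.001]
wrist_force: [0.1, -0.0, 0.5]
grip_width: 0.0853
```

Run:
```python
from h import *
go([.557,-.2593,.180],74)
```

```text
t 3.275 p [ 0.5434 -0.2121  0.2561] yang 73.95 tilt 0.03 F [ 0.14 -0.01  0.49] M [-0.01   0.026  0.01 ] w 0.0853 q [ 0.12  0.46  0.21  1.72 -0.11  0.97  1.66]
shift now cm [-2.62 -4.16  7.61]
turn units [ 0.002 -0.003 -0.006]  shift after turn cm [-2.61 -4.16  7.61]
```

Request:
step_arm:
  commands:
    - [-1.3,-2.08,0,0,0,0]
    - [-1.3,-2.08,0,0,0,0]
    - [0,0,2,0,0,0]
    - [0,0,2,0,0,0]
    - [0,0,2,0,0,0]
    - [0,0,1.1,0,0,0]
    - [0,0,0.5,0,0,0]
    - [0,0,0,0,0,0]

```text
time: 4.28
eef_pos: [0.5572, -0.2595, 0.1806]
ee_rot: [0.438, 3.111, 0.0]
wrist_force: [-0.3, 0.0, -0.1]
grip_width: 0.0849
```

Run:
```python
from h import *
go([.557,-.2593,.180],74)
s=read_camera("side");crop(s,235,170,335,270,6,"pics/s3.png")
```

```text
t 4.275 p [ 0.5572 -0.2595  0.1806] yang 73.97 tilt 0.01 F [-0.33  0.04 -0.13] M [0.026 0.012 0.009] w 0.0849 q [ 0.21  0.6   0.19  1.71 -0.14  0.85  1.75]
shift now cm [0.02 0.01 0.06]
turn units [ 0.     0.001 -0.003]  shift after turn cm [0.02 0.01 0.06]
```

View pics/s3.png

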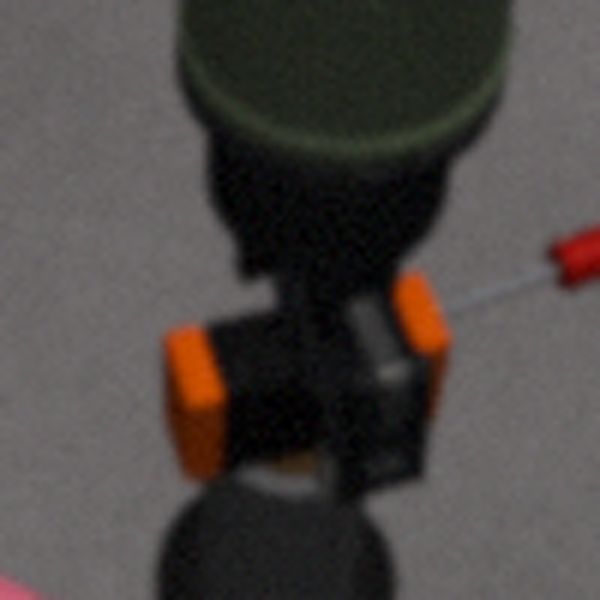

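Fingers straddle the head; the near finger is around (380,420) in the crop, with the orange ends at (195,400) and (425,330). I'll close the gripper.

Request:
step_arm:
  commands:
    - [0,0,0,0,0,0]
    - [0,0,0,0,0,0]
    - [0,0,0,0,0,0]
    - [0,0,0,0,0,0]
    - [0,0,0,0,0,0]
  fingers: 2.5
  grip_force: 60

```text
time: 4.95
eef_pos: [0.5571, -0.2598, 0.1806]
ee_rot: [0.439, 3.11, -0.0]
wrist_force: [-0.6, 0.6, 5.3]
grip_width: 0.0315
```

Request:
step_arm:
  commands:
    - [0,0,-0.5,0,0,0]
    - [0,0,-1,0,0,0]
    - [0,0,-2,0,0,0]
    - [0,0,-2,0,0,0]
    - [0,0,-3,0,0,0]
    - [0,0,-3,0,0,0]
    - [0,0,-3,0,0,0]
    - [0,0,-1.5,0,0,0]
    - [0,0,-0.5,0,0,0]
    - [0,0,0,0,0,0]
    - [0,0,0,0,0,0]
  fingers: 2.5

```text
time: 6.32
eef_pos: [0.5568, -0.2595, 0.3443]
ee_rot: [-0.438, -3.109, -0.0]
wrist_force: [-0.2, 0.5, -4.3]
grip_width: 0.0315
```

Run:
```python
from h import *
go([.518,.1762,.36],106.2)
s=read_camera("side");crop(s,215,90,365,280,3,"pics/s4.png")
t=read_camera("top");cv2.imwrite("pics/t4.png",cv2.resize(t["img"][130:250,280:400],None,fx=4,fy=4)[:,:,::-1])
```

```text
t 6.325 p [ 0.5568 -0.2595  0.3443] yang 73.95 tilt 0.08 F [-0.21  0.5  -4.25] M [-0.002 -0.017 -0.019] w 0.0315 q [ 0.18  0.44  0.23  1.53 -0.1   1.19  1.72]
shift now cm [15.77 40.8  -1.54]
turn units [ 3.000e-03 -1.000e-02 -4.031e+00]  shift after turn cm [-8.43 42.92 -1.57]
```

View pics/s4.png

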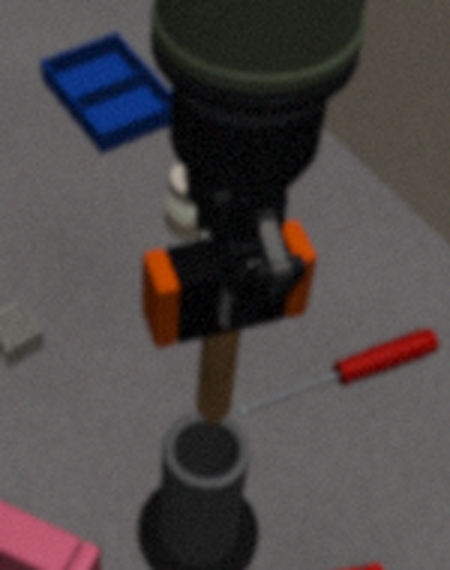

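View pics/t4.png

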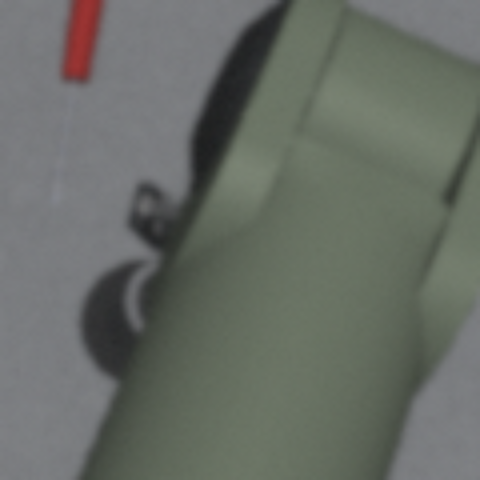

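Request:
step_arm:
  commands:
    - [0,0,0,0,0,-1]
    - [0,0,0,0,0,-1]
    - [0,0,0,0,0,-1]
    - [0,0,0,0,0,-1]
    - [-0.5,2.5,0,0,0,0]
    - [-0.7,3.5,0,0,0,0]
    - [-0.7,3.5,0,0,0,0]
    - [-0.7,3.5,0,0,0,0]
    - [-0.7,3.5,0,0,0,0]
    - [-0.7,3.5,0,0,0,0]
    - [-0.7,3.5,0,0,0,0]
    - [-0.7,3.5,0,0,0,0]

```text
time: 7.92
eef_pos: [0.5345, 0.0159, 0.345]
ee_rot: [0.436, -3.111, 0.0]
wrist_force: [0.3, -0.7, -3.7]
grip_width: 0.0314
```

Request:
step_arm:
  commands:
    - [-0.7,3.5,0,0,0,0]
    - [-0.7,3.5,0,0,0,0]
    - [-0.7,3.5,0,0,0,0]
    - [-0.4,2,0,0,0,0]
    - [0,0,0,0,0,0]
    - [0,0,0,0,0,0]

```text
time: 8.68
eef_pos: [0.5245, 0.1411, 0.345]
ee_rot: [0.435, -3.111, 0.001]
wrist_force: [0.5, -0.8, -3.2]
grip_width: 0.0312
```

Run:
```python
from h import *
go([.518,.1765,.345],106.2)
```

```text
t 8.675 p [0.5245 0.1411 0.345 ] yang 105.91 tilt 0.04 F [ 0.54 -0.75 -3.23] M [-0.01  -0.038 -0.003] w 0.0312 q [-0.33  0.31 -0.06  1.7   0.02  1.14  1.46]
shift now cm [-0.35  3.58  0.  ]
turn units [-0.003 -0.004 -0.036]  shift after turn cm [-0.37  3.58  0.  ]
```

Request:
step_arm:
  commands:
    - [-0.17,1.8,0,0,0,-0.03]
    - [-0.17,1.78,0,0,0,0]
    - [0,0,0,0,0,0]
    - [0,0,0,0,0,0]
    - [0,0,0,0,0,0]

```text
time: 9.3
eef_pos: [0.5179, 0.1767, 0.3453]
ee_rot: [-0.441, 3.11, -0.0]
wrist_force: [-0.9, 1.0, -3.7]
grip_width: 0.0313
```

Run:
```python
from h import *
go([.518,.1765,.345],106.2)
s=read_camera("side");crop(s,130,40,230,150,6,"pics/s5.png")
t=read_camera("top");crop(t,120,165,220,265,6,"pics/t5.png")
np.save("s5.npy",s["img"]);np.save("t5.npy",t["img"])
```

```text
t 9.3 p [0.5179 0.1767 0.3453] yang 106.16 tilt 0.01 F [-0.94  0.97 -3.69] M [ 0.    -0.022  0.063] w 0.0313 q [-0.38  0.31 -0.07  1.69  0.03  1.14  1.39]
shift now cm [-0.   -0.03  0.03]
turn units [-0.002 -0.    -0.005]  shift after turn cm [-0.   -0.03  0.03]
```

View pics/s5.png

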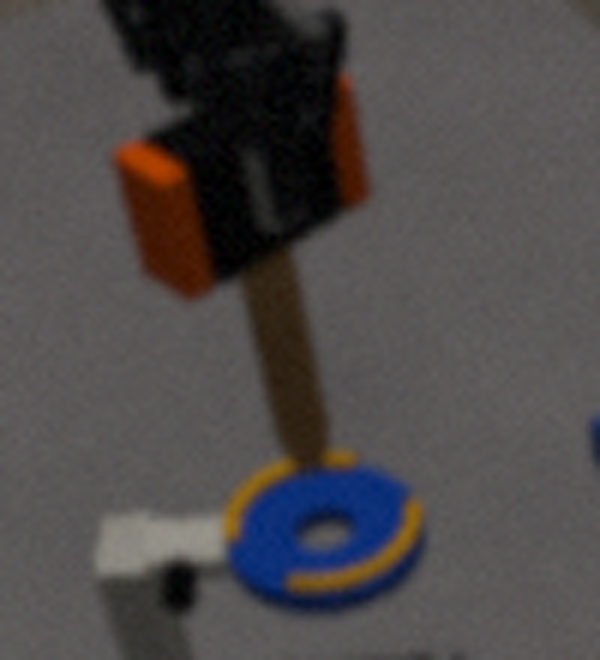

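View pics/t5.png

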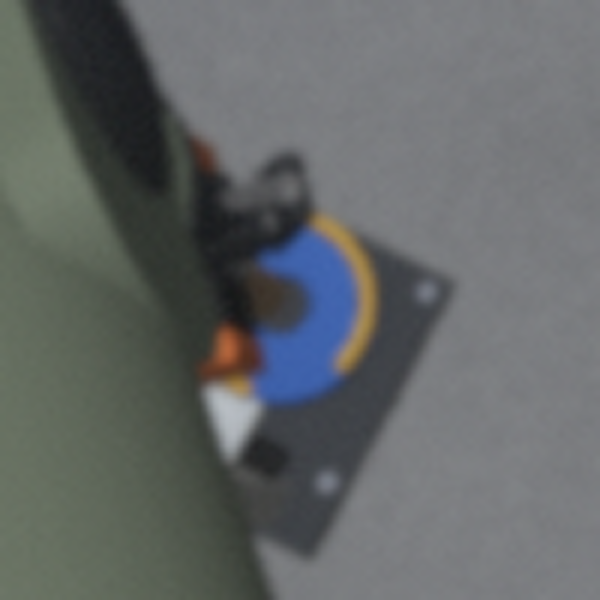

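Run:
```python
from h import *
s=read_camera("side");t=read_camera("top")
B=np.array([.518,.1765,.145])
for b in ([.5178,.1762],):
    print("side proj",[np.round(proj(s,[*b,z]),2).tolist() for z in (.145,.184,.2,.22,.24,.26,.28,.3)])
    print("top proj",[np.round(proj(t,[*b,z]),2).tolist() for z in (.145,.184,.2,.22,.24)])
im=s["img"].astype(int)
for v in range(84,120,2):
    d=im[v,160:190,0]-im[v,160:190,2]
    w=np.where(d>14)[0]
    d=np.clip(d-4,0,None)
    print(v,w.min()+160 if len(w) else None,w.max()+160 if len(w) else None, len(w), d.tolist())
```

```text
side proj [[183.33, 128.67], [180.99, 117.88], [179.98, 113.26], [178.69, 107.31], [177.36, 101.15], [175.97, 94.79], [174.54, 88.21], [173.06, 81.39]]
top proj [[166.9, 215.24], [163.95, 213.82], [162.68, 213.21], [161.05, 212.43], [159.35, 211.62]]
84 160 178 13 [65, 68, 69, 66, 51, 29, 0, 0, 1, 0, 0, 10, 16, 15, 24, 26, 25, 26, 19, 10, 2, 0, 0, 0, 0, 0, 0, 0, 0, 0]
86 160 179 16 [64, 65, 70, 67, 60, 35, 7, 0, 0, 1, 12, 22, 25, 26, 22, 28, 27, 25, 26, 13, 4, 0, 0, 0, 1, 0, 0, 0, 3, 0]
88 160 179 15 [46, 53, 54, 49, 37, 16, 5, 0, 3, 1, 8, 18, 24, 26, 26, 27, 28, 26, 26, 19, 9, 2, 0, 0, 0, 1, 0, 0, 0, 0]
90 160 180 13 [12, 15, 13, 6, 5, 2, 0, 0, 1, 1, 3, 11, 19, 24, 23, 25, 24, 25, 23, 24, 12, 3, 0, 0, 0, 1, 0, 0, 0, 0]
92 172 180 9 [0, 3, 0, 0, 0, 0, 0, 0, 1, 0, 0, 7, 19, 24, 26, 26, 23, 25, 27, 25, 15, 8, 0, 0, 0, 0, 0, 0, 0, 0]
94 172 180 9 [0, 0, 0, 0, 0, 0, 1, 0, 1, 0, 0, 7, 15, 25, 25, 26, 24, 26, 23, 23, 20, 8, 2, 0, 0, 0, 0, 0, 0, 0]
96 173 181 9 [0, 0, 0, 0, 0, 0, 0, 1, 0, 0, 0, 0, 9, 16, 22, 26, 19, 24, 22, 25, 22, 17, 6, 0, 0, 0, 0, 0, 0, 0]
98 173 181 9 [0, 0, 0, 0, 0, 0,
[... 533 characters left out ...]
, 1]
108 175 183 9 [1, 2, 1, 0, 0, 0, 0, 0, 1, 1, 0, 0, 0, 0, 4, 11, 21, 26, 20, 22, 23, 24, 22, 20, 9, 0, 0, 0, 0, 0]
110 176 184 9 [0, 0, 0, 0, 0, 0, 0, 1, 0, 0, 2, 0, 0, 0, 0, 9, 18, 23, 24, 24, 26, 26, 24, 23, 11, 3, 1, 0, 0, 0]
112 176 184 9 [0, 0, 0, 0, 0, 0, 0, 0, 0, 0, 0, 0, 0, 0, 0, 4, 12, 22, 28, 26, 21, 27, 23, 22, 16, 0, 0, 0, 0, 0]
114 177 188 12 [0, 0, 0, 0, 0, 0, 0, 0, 0, 1, 0, 1, 0, 2, 0, 0, 4, 14, 21, 24, 28, 25, 23, 29, 26, 21, 20, 17, 13, 6]
116 175 189 15 [1, 0, 0, 0, 0, 0, 0, 2, 0, 0, 0, 0, 0, 2, 8, 16, 33, 49, 49, 38, 27, 23, 26, 41, 73, 93, 95, 92, 75, 26]
118 172 179 8 [2, 0, 0, 3, 0, 0, 0, 0, 0, 0, 0, 9, 29, 55, 86, 101, 104, 97, 55, 15, 0, 0, 0, 0, 0, 0, 0, 0, 0, 0]
```

Run:
```python
from h import *
t=read_camera("top");im=t["img"].astype(int)
crop(t,150,198,180,228,20,"pics/t6.png")
for v in range(207,223): print(v,(im[v,156:174,0]-im[v,156:174,2]).tolist())
```

```text
207 [-4, -3, -3, -3, -3, -9, -25, -46, -68, -75, -82, -93, -102, -106, -109, -109, -109, -109]
208 [-2, -5, -4, -4, -2, -6, -25, -55, -79, -92, -99, -105, -107, -108, -109, -108, -108, -108]
209 [-4, -2, -3, -2, 0, 1, -11, -35, -64, -84, -95, -100, -105, -107, -108, -109, -110, -109]
210 [-5, -4, -2, -3, 2, 8, 7, -5, -28, -50, -68, -80, -89, -96, -103, -106, -108, -108]
211 [-4, -2, -2, -2, 4, 12, 16, 13, 5, -9, -26, -39, -55, -71, -88, -102, -107, -109]
212 [-2, -3, -1, -1, 5, 12, 14, 17, 17, 14, 4, -8, -20, -37, -65, -90, -104, -107]
213 [-3, -3, -3, -1, 2, 10, 14, 18, 18, 18, 14, 2, -7, -18, -42, -79, -99, -108]
214 [0, -5, -4, -3, 1, 8, 11, 17, 16, 17, 13, 4, -4, -10, -31, -67, -93, -106]
215 [-1, -3, -3, -4, -1, 6, 13, 16, 18, 16, 11, 1, -5, -10, -27, -61, -91, -106]
216 [-1, 0, -2, -2, -2, 5, 12, 15, 16, 11, 5, -2, -8, -11, -28, -63, -93, -104]
217 [-1, 0, -1, -4, -2, 2, 8, 9, 7, 3, 0, -5, -9, -17, -42, -76, -97, -106]
218 [12, 17, 14, 6, 1, -4, -7, -10, -8, -6, -8, -11, -17, -34, -64, -92, -104, -108]
219 [33, 52, 47, 27, 11, -3, -25, -36, -35, -27, -25, -28, -39, -61, -86, -103, -107, -109]
220 [58, 85, 79, 54, 29, 4, -30, -60, -67, -64, -59, -64, -75, -90, -101, -107, -109, -108]
221 [72, 100, 98, 73, 48, 23, -19, -63, -87, -93, -94, -94, -98, -105, -108, -108, -108, -108]
222 [80, 109, 109, 86, 57, 40, 2, -47, -87, -104, -106, -107, -107, -109, -109, -108, -109, -109]
```

View pics/t6.png

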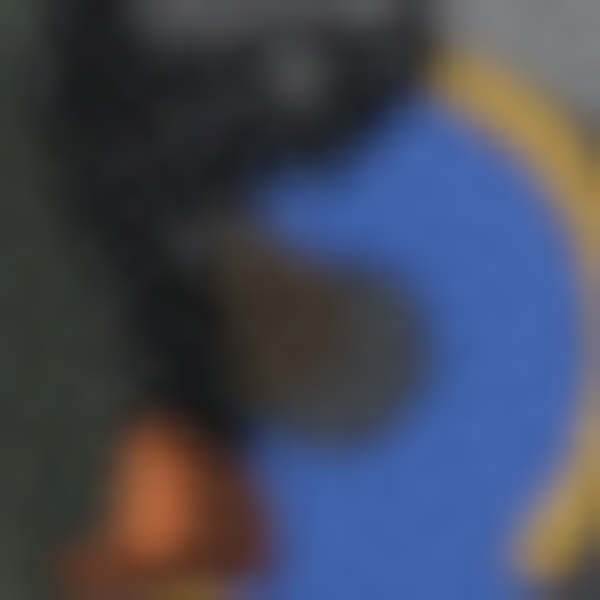

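Request:
step_arm:
  commands:
    - [0,0,1,0,0,0]
    - [0,0,1,0,0,0]
    - [0,0,0.4,0,0,0]
    - [0,0,0,0,0,0]

```text
time: 10.05
eef_pos: [0.5177, 0.1771, 0.3209]
ee_rot: [0.442, -3.11, 0.0]
wrist_force: [0.8, -0.5, -3.4]
grip_width: 0.0315
```

Run:
```python
from h import *
st()
t=read_camera("top");s=read_camera("side")
a=np.hstack([cv2.resize(x,(400,400),interpolation=cv2.INTER_CUBIC) for x in (t["img"][200:230,152:182],s["img"][107:142,166:201])])
cv2.imwrite("pics/a7.png",a[:,:,::-1])
```

```text
t 10.05 p [0.5177 0.1771 0.3209] yang 106.19 tilt 0.04 F [ 0.75 -0.52 -3.36] M [ 0.029 -0.047 -0.014] w 0.0315 q [-0.38  0.33 -0.07  1.72  0.03  1.09  1.39]
```

View pics/a7.png

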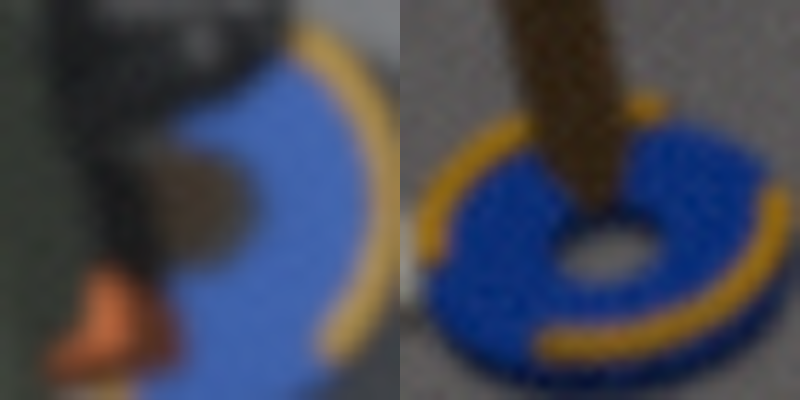

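Request:
step_arm:
  commands:
    - [0,0,0.8,0,0,0]
    - [0,0,0.8,0,0,0]
    - [0,0,0.5,0,0,0]
    - [0,0,0,0,0,0]

```text
time: 10.65
eef_pos: [0.5176, 0.1771, 0.2998]
ee_rot: [0.442, -3.11, 0.0]
wrist_force: [0.8, 0.6, -3.3]
grip_width: 0.0312
```

Run:
```python
from h import *
st()
t=read_camera("top");s=read_camera("side")
a=np.hstack([cv2.resize(x,(400,400),interpolation=cv2.INTER_CUBIC) for x in (t["img"][200:230,152:182],s["img"][107:142,166:201])])
cv2.imwrite("pics/a8.png",np.clip(a[:,:,::-1].astype(float)*1.6,0,255))
```

```text
t 10.65 p [0.5176 0.1771 0.2998] yang 106.19 tilt 0.05 F [ 0.77  0.6  -3.29] M [-0.008  0.023  0.004] w 0.0312 q [-0.38  0.35 -0.08  1.75  0.03  1.04  1.39][ WARN:0@2.396] global loadsave.cpp:1063 imwrite_ Unsupported depth image for selected encoder is fallbacked to CV_8U.
```

View pics/a8.png

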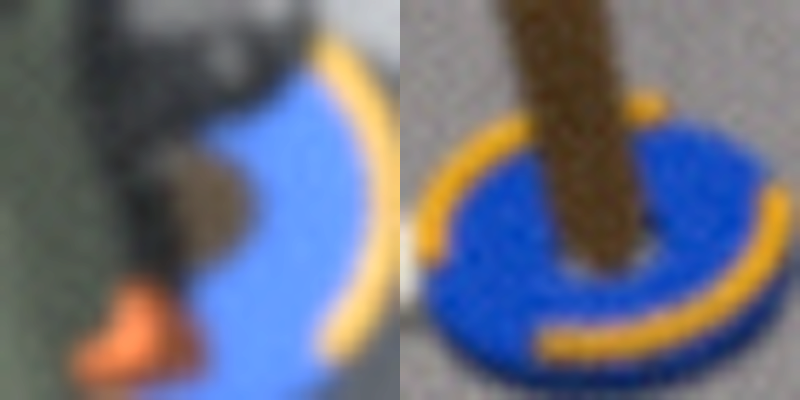

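Request:
step_arm:
  commands:
    - [0,0,0.4,0,0,0]
    - [0,0,0.4,0,0,0]
    - [0,0,0.4,0,0,0]
    - [0,0,0,0,0,0]

```text
time: 11.25
eef_pos: [0.5177, 0.1773, 0.288]
ee_rot: [0.443, -3.11, -0.0]
wrist_force: [0.1, 0.5, -4.5]
grip_width: 0.0316
```

Run:
```python
from h import *
st()
t=read_camera("top");s=read_camera("side")
a=np.hstack([cv2.resize(x,(400,400),interpolation=cv2.INTER_CUBIC) for x in (t["img"][200:230,152:182],s["img"][107:142,166:201])])
cv2.imwrite("pics/a9.png",np.clip(a[:,:,::-1].astype(float)*1.6,0,255).astype(np.uint8))
```

```text
t 11.25 p [0.5177 0.1773 0.288 ] yang 106.2 tilt 0.02 F [ 0.07  0.48 -4.53] M [ 0.326 -0.074  0.051] w 0.0316 q [-0.38  0.36 -0.08  1.77  0.03  1.01  1.39]
```

View pics/a9.png

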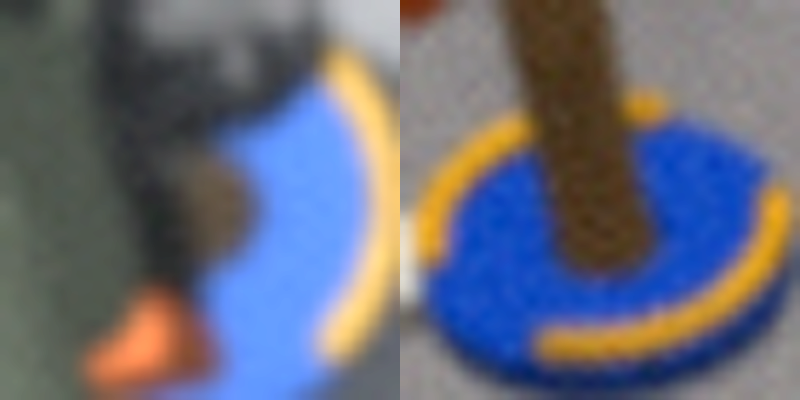

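Request:
step_arm:
  commands:
    - [-0.05,0.11,0,0,0,0]
    - [0,0,0,0,0,0]
    - [0,0,0,0,0,0]

```text
time: 11.72
eef_pos: [0.518, 0.1783, 0.2883]
ee_rot: [-0.442, 3.11, -0.0]
wrist_force: [-0.9, 0.5, -4.1]
grip_width: 0.0312
```

Run:
```python
from h import *
st()
for i in range(4): read_camera("top"); st()
```

```text
t 11.725 p [0.518  0.1783 0.2883] yang 106.19 tilt 0.01 F [-0.87  0.54 -4.05] M [-0.011  0.003 -0.004] w 0.0312 q [-0.38  0.36 -0.08  1.77  0.03  1.01  1.38]
t 11.775 p [0.518  0.1783 0.2883] yang 106.18 tilt 0.01 F [-0.31  0.74 -3.7 ] M [-0.032  0.032  0.033] w 0.0311 q [-0.38  0.36 -0.08  1.77  0.03  1.01  1.38]
t 11.825 p [0.518  0.1783 0.2883] yang 106.19 tilt 0.0 F [ 0.78  0.02 -3.9 ] M [ 0.002 -0.05  -0.025] w 0.0315 q [-0.38  0.36 -0.08  1.77  0.03  1.01  1.38]
t 11.875 p [0.518  0.1783 0.2883] yang 106.19 tilt 0.0 F [ 0.92 -0.41 -3.38] M [0.02  0.022 0.016] w 0.0313 q [-0.38  0.36 -0.08  1.77  0.03  1.01  1.38]
t 11.925 p [0.518  0.1783 0.2883] yang 106.19 tilt 0.0 F [ 0.17 -0.29 -3.28] M [-0.015  0.051  0.02 ] w 0.0313 q [-0.38  0.36 -0.08  1.77  0.03  1.01  1.38]
```

Request:
step_arm:
  commands:
    - [0,0,0.4,0,0,0]
    - [0,0,0.4,0,0,0]
    - [0,0,0.4,0,0,0]
    - [0,0,0,0,0,0]

```text
time: 12.42
eef_pos: [0.5178, 0.1783, 0.2759]
ee_rot: [0.442, -3.11, 0.0]
wrist_force: [0.1, -1.0, -2.9]
grip_width: 0.0313
```

Run:
```python
from h import *
st()
```

```text
t 12.425 p [0.5178 0.1783 0.2759] yang 106.19 tilt 0.04 F [ 0.06 -1.01 -2.93] M [ 0.01  -0.034 -0.015] w 0.0313 q [-0.38  0.38 -0.08  1.78  0.03  0.99  1.38]
```

Request:
step_arm:
  commands:
    - [0,0,0.6,0,0,0]
    - [0,0,0.8,0,0,0]
    - [0,0,0.8,0,0,0]
    - [0,0,0.8,0,0,0]
    - [0,0,0.5,0,0,0]
    - [0,0,0,0,0,0]

```text
time: 13.18
eef_pos: [0.5178, 0.1783, 0.2409]
ee_rot: [0.442, -3.11, 0.0]
wrist_force: [0.1, -0.3, -3.9]
grip_width: 0.0312
```

Run:
```python
from h import *
st()
```

```text
t 13.175 p [0.5178 0.1783 0.2409] yang 106.19 tilt 0.04 F [ 0.13 -0.34 -3.88] M [-0.019  0.022 -0.009] w 0.0312 q [-0.38  0.42 -0.08  1.82  0.04  0.91  1.38]
```

Request:
step_arm:
  commands:
    - [0,0,0.6,0,0,0]
    - [0,0,0.8,0,0,0]
    - [0,0,0.8,0,0,0]
    - [0,0,0.8,0,0,0]
    - [0,0,0.6,0,0,0]
    - [0,0,0.3,0,0,0]
    - [0,0,0,0,0,0]

```text
time: 14.05
eef_pos: [0.518, 0.1784, 0.2022]
ee_rot: [0.442, -3.11, 0.0]
wrist_force: [0.3, 1.0, -4.0]
grip_width: 0.0316
```

Run:
```python
from h import *
st()
t=read_camera("top");s=read_camera("side")
a=np.hstack([cv2.resize(x,(400,400),interpolation=cv2.INTER_CUBIC) for x in (t["img"][190:240,141:191],s["img"][90:150,150:210])])
cv2.imwrite("pics/a10.png",np.clip(a[:,:,::-1].astype(float)*1.6,0,255).astype(np.uint8))
```

```text
t 14.05 p [0.518  0.1784 0.2022] yang 106.19 tilt 0.01 F [ 0.26  1.03 -4.01] M [-0.058  0.041 -0.003] w 0.0316 q [-0.38  0.47 -0.08  1.86  0.05  0.82  1.37]
```

View pics/a10.png

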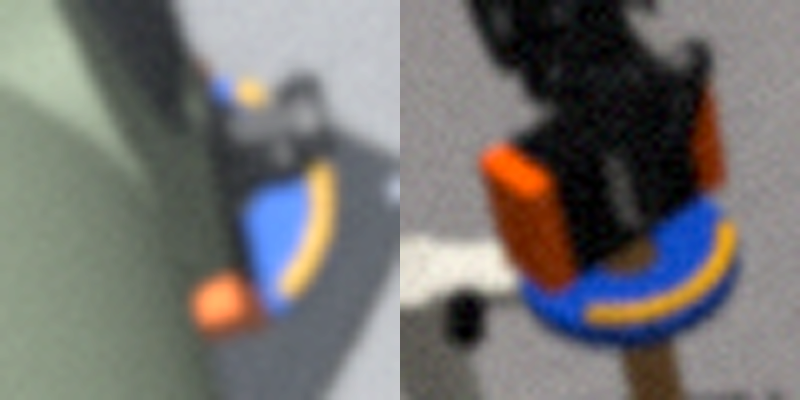

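Request:
step_arm:
  commands:
    - [0,0,0.3,0,0,0]
    - [0,0,0.3,0,0,0]
    - [0,0,0.2,0,0,0]
    - [0,0,0,0,0,0]

```text
time: 14.65
eef_pos: [0.5179, 0.1783, 0.1941]
ee_rot: [0.442, -3.11, 0.0]
wrist_force: [-0.9, -0.2, -4.3]
grip_width: 0.0315
```

Request:
step_arm:
  commands:
    - [0,0,0.15,0,0,0]
    - [0,0,0,0,0,0]

```text
time: 14.9
eef_pos: [0.5179, 0.1783, 0.1927]
ee_rot: [0.442, -3.11, 0.0]
wrist_force: [-0.8, -1.2, -2.8]
grip_width: 0.0314
```

Run:
```python
from h import *
st()
```

```text
t 14.9 p [0.5179 0.1783 0.1927] yang 106.19 tilt 0.01 F [-0.82 -1.16 -2.82] M [-0.008  0.024 -0.03 ] w 0.0314 q [-0.38  0.48 -0.08  1.86  0.05  0.8   1.37]
```

Request:
step_arm:
  commands:
    - [0,0,0.15,0,0,0]
    - [0,0,0,0,0,0]

```text
time: 15.15
eef_pos: [0.5179, 0.1784, 0.1912]
ee_rot: [0.442, -3.11, 0.0]
wrist_force: [1.1, -0.6, -4.0]
grip_width: 0.0312
```

Request:
step_arm:
  commands:
    - [0,0,0.15,0,0,0]
    - [0,0,0,0,0,0]

```text
time: 15.4
eef_pos: [0.5179, 0.1783, 0.1897]
ee_rot: [0.442, -3.11, 0.0]
wrist_force: [0.0, -0.3, -3.4]
grip_width: 0.0316
```

Run:
```python
from h import *
st()
```

```text
t 15.4 p [0.5179 0.1783 0.1897] yang 106.19 tilt 0.01 F [ 0.01 -0.32 -3.42] M [ 0.031  0.008 -0.036] w 0.0316 q [-0.38  0.48 -0.08  1.87  0.05  0.79  1.37]
```

Already below rim-riding height (0.1936) with no contact, so the head is entering the notches.

Request:
step_arm:
  commands:
    - [0,0,0.15,0,0,0]
    - [0,0,0,0,0,0]

```text
time: 15.65
eef_pos: [0.5179, 0.1783, 0.1882]
ee_rot: [0.442, -3.11, 0.0]
wrist_force: [0.6, 0.4, -3.2]
grip_width: 0.0313
```

Request:
step_arm:
  commands:
    - [0,0,0.15,0,0,0]
    - [0,0,0,0,0,0]

```text
time: 15.9
eef_pos: [0.5179, 0.1783, 0.1867]
ee_rot: [0.442, -3.11, 0.0]
wrist_force: [-0.3, -0.0, -3.2]
grip_width: 0.0316
```

Request:
step_arm:
  commands:
    - [0,0,0.1,0,0,0]
    - [0,0,0,0,0,0]

```text
time: 16.15
eef_pos: [0.5179, 0.1783, 0.1857]
ee_rot: [0.442, -3.11, 0.0]
wrist_force: [-0.3, 0.5, -3.7]
grip_width: 0.0314
```

Run:
```python
from h import *
st()
```

```text
t 16.15 p [0.5179 0.1783 0.1857] yang 106.19 tilt 0.01 F [-0.26  0.55 -3.73] M [-0.004 -0.001 -0.02 ] w 0.0314 q [-0.38  0.49 -0.08  1.87  0.05  0.78  1.37]
```

Request:
step_arm:
  commands:
    - [0,0,0.06,0,0,0]
    - [0,0,0,0,0,0]

```text
time: 16.4
eef_pos: [0.518, 0.1784, 0.1856]
ee_rot: [-0.442, 3.11, 0.0]
wrist_force: [-2.7, -1.3, 4.5]
grip_width: 0.0315
```

Request:
step_arm:
  commands:
    - [0,0,0.06,0,0,0]
    - [0,0,0,0,0,0]

```text
time: 16.65
eef_pos: [0.5181, 0.1784, 0.1855]
ee_rot: [-0.442, 3.11, 0.0]
wrist_force: [-7.2, -3.5, 16.3]
grip_width: 0.0317
```

Request:
step_arm:
  commands:
    - [0,0,-0.09,0,0,0]
    - [0,0,0,0,0,0]

```text
time: 16.9
eef_pos: [0.518, 0.1784, 0.1856]
ee_rot: [-0.442, 3.11, 0.0]
wrist_force: [-1.8, -1.7, 2.9]
grip_width: 0.0311
```

Run:
```python
from h import *
st()
t=read_camera("top");s=read_camera("side")
a=np.hstack([cv2.resize(x,(400,400),interpolation=cv2.INTER_CUBIC) for x in (t["img"][190:240,141:191],s["img"][90:150,150:210])])
cv2.imwrite("pics/a11.png",np.clip(a[:,:,::-1].astype(float)*1.6,0,255).astype(np.uint8))
```

```text
t 16.9 p [0.518  0.1784 0.1856] yang 106.19 tilt 0.01 F [-1.77 -1.75  2.94] M [ 0.015  0.322 -0.002] w 0.0311 q [-0.38  0.49 -0.08  1.87  0.05  0.78  1.37]
```

View pics/a11.png

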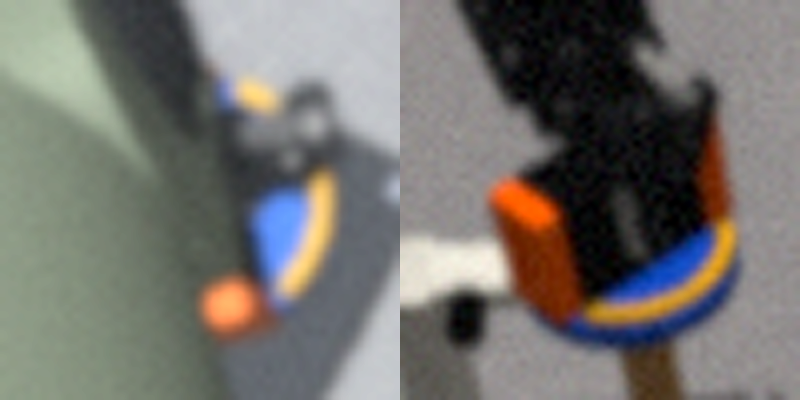

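Request:
step_arm:
  commands:
    - [0,0,0,0,0,0]
    - [0,0,0,0,0,0]
    - [0,0,0,0,0,0]
    - [0,0,0,0,0,0]
    - [0,0,0,0,0,0]
  fingers: 6.5
  grip_force: 20

```text
time: 17.62
eef_pos: [0.518, 0.1783, 0.1855]
ee_rot: [-0.442, 3.11, -0.0]
wrist_force: [0.1, 0.2, -0.2]
grip_width: 0.0651
```

Request:
step_arm:
  commands:
    - [0,0,-0.5,0,0,0]
    - [0,0,-1,0,0,0]
    - [0,0,-2,0,0,0]
    - [0,0,-3,0,0,0]
    - [0,0,-3,0,0,0]
    - [0,0,-3,0,0,0]
    - [0,0,0,0,0,0]

```text
time: 18.5
eef_pos: [0.5187, 0.1786, 0.3132]
ee_rot: [-0.442, 3.106, 0.002]
wrist_force: [-0.8, 0.2, -0.6]
grip_width: 0.0652
```

Request:
step_arm:
  commands:
    - [0,-2,0,0,0,0]
    - [0,-3,0,0,0,0]
    - [0,-3,0,0,0,0]
    - [0,-3,0,0,0,0]
    - [0,-3,0,0,0,0]
    - [0,-3,0,0,0,0]
    - [0,-3,0,0,0,0]
    - [0,0,0,0,0,0]
    - [0,0,0,0,0,0]

```text
time: 19.62
eef_pos: [0.5734, -0.0132, 0.3102]
ee_rot: [0.443, -3.11, -0.001]
wrist_force: [-0.3, 0.2, -0.5]
grip_width: 0.0649
```

Run:
```python
from h import *
st()
t=read_camera("top");s=read_camera("side")
a=np.hstack([cv2.resize(x,(400,400),interpolation=cv2.INTER_CUBIC) for x in (t["img"][190:240,141:191],s["img"][90:150,150:210])])
cv2.imwrite("pics/a12.png",np.clip(a[:,:,::-1].astype(float)*1.6,0,255).astype(np.uint8))
cv2.imwrite("pics/s12.png",s["img"][:,:,::-1])
```

```text
t 19.625 p [ 0.5734 -0.0132  0.3102] yang 106.21 tilt 0.04 F [-0.35  0.22 -0.54] M [ 0.054  0.01  -0.003] w 0.0649 q [-0.08  0.39 -0.    1.67 -0.    1.08  1.77]
```

View pics/a12.png

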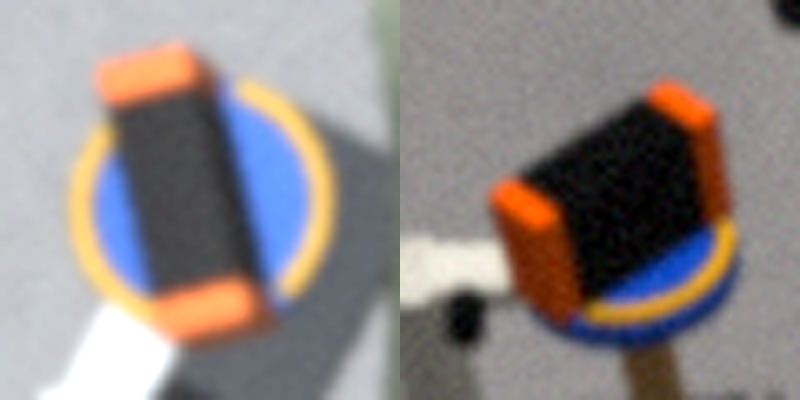

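View pics/s12.png

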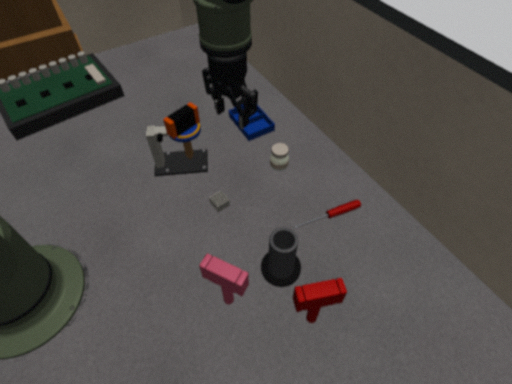

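The head lies between the yellow arcs with its lower edge flush on the blue face in both views, orange ends at (185,310) and (685,150) in the zoom. The gripper is clear, and the bystanders are where they were in the first pictures.

Run:
```python
from h import *
t=read_camera("top");s=read_camera("side")
# far-end outer corner & near-end left corner of the top face, from the zoom (top scale 8, side scale 6.667)
for pt,ps in (((182,42),(665-400,80)),((160,310),(560-400,222))):
    pass
print(tri(t,(141+182/8-.5,190+42/8-.5),s,(150+(717-400)/6.667-.5,90+115/6.667-.5)))
st(); print(arm.job_done())
```

```text
(array([0.56796504, 0.17705342, 0.19941601]), np.float64(0.0006651891034315714))
t 19.825 p [ 0.5736 -0.0129  0.3105] yang 106.25 tilt 0.01 F [ 0.09  0.73 -0.87] M [-0.034 -0.022 -0.002] w 0.0651 q [-0.08  0.39  0.    1.67 -0.    1.08  1.77]
the job is handed in; nothing more can be done
None
```

The mallet is hanging in the ring holder, seated in both notches and resting flat on the ring. I handed the job in at about 19.8 s.

**What I did:**
- **Lowering:** I gripped the head, lifted it out of the pot and turned it to the notch line I had measured in the pictures, about 16° from world x. The handle touched the side of the bore lightly once on the way down. I moved the mallet about 1 mm to clear it.
- **Turning:** The head dropped past the rim without touching it, so I did not have to search for the notches by turning.
- **Pressing:** At the seat I pressed a little more than needed, about 16 N on the wrist or roughly 20 N on the ring, well under the 45 N limit. I then eased off, let go and moved clear.

**Last checks:**
- **Height:** Contact came at TCP height 0.1856 m, where the fully seated head should be; riding on the rim would have been 8 mm higher. From the two pictures, a top corner of the head measured 0.199 m, against 0.201 m expected, which is within the calibration error.
- **Final pictures:** The head lies between the yellow arcs and flush on the ring. The other things on the bench look unmoved, judged by eye from the side picture.
- **One disagreement:** My first picture estimate of the ring centre was about 2 mm off in y compared with where the handle went in freely.

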